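# Stand the spare-part carton heavy end down in the picking rack

## Task

The long plain carton lying on the bench has a heavy valve packed in one end and only foam in the other: lift it a little and see which end sinks. Then stand it on end, heavy end down, in the empty middle bay of the sloping stock rack, square to the bay and flat on the deck, so that it stays standing when you let go. Do not drop it or let it topple, and leave the rest of the stock where it is.

Things in the scene. Friction and masses are not known exactly. Their poses are not given: they have to be found in the camera images.
- carton_mid (a point): Centre of the closed kraft-cardboard carton, 180 mm long with a square 50 x 50 mm section, loose, lying flat on the bench with its long side roughly left to right as the robot sees it (up to 26 degrees off). x is its long axis, z is up as it lies, y crosses it; the centre is 25 mm above the bench. Both ends look alike, and the axes tell nothing of which is heavy.
- carton: The same carton, same axes, origin under its centre on the face it lies on. A valve of 0.24 to 0.35 kg sits tight in its +x or its -x end, 35 mm from that end face; the rest weighs 0.09 kg, so it balances about 50 mm from the heavy end. Held by its middle, the heavy end pulls down.
- bay (a point): Middle of the empty bay's deck, on its top face, about 56 mm above the bench. z is the deck's normal, leaning 18 degrees towards the open front; -x points down the slope to the front; y runs across the bay. The carton standing flat here has its centre 90 mm from the deck along z and leans forward with it: heavy end down it stands safely, heavy end up it topples over the lip.
- rack: Fixed blue sheet-steel stock rack, 264 mm wide, three bays, sloping deck; origin on the bench under its middle, -x to its front (roughly to the robot). Middle bay: 85 mm between thin dividers 42 mm high; front lip 79 mm down the slope from the bay point, 14 mm high; back wall 79 mm up the slope, 36 mm high (heights at right angles to the deck).
- stock_a: Blue and white carton 60 x 58 x 78 mm standing in the rack's left bay (+y of the bay), loose; origin under its foot. Leave it.
- stock_b: White and green carton 64 x 56 x 70 mm standing in the rack's right bay, loose; origin under its foot. Leave it.
- relay_box: Green box 92 x 52 x 42 mm on the bench, loose; origin under its foot. Leave it.
- yellow_box: Yellow box 62 x 62 x 68 mm on the bench, loose; origin under its foot. Leave it.
- panel_meter: Black panel meter 73 x 104 x 54 mm on the bench, loose; origin under its foot. Leave it.
- contactor: Black and cream contactor 74 x 45 x 80 mm on the bench, loose; origin under its foot. Leave it.
- regulator: Round cast gas regulator 82 mm across and 96 mm high with two side ports, on the bench, loose; origin under its foot. Leave it.
There are look-alikes about, which are no part of the job. What is shaped like the carton but black is not meant.

How it is judged:
On the way, in this order (a step that is already met when the one before it is completed fails the run):
1. the carton is lifted clear of the bench (height (world z) of carton_mid above 0.045 m), for 0.2 s.
2. the carton stands on end in the middle bay (angle between the x axis of carton_mid and the z axis of bay, either way round below 0.1 rad and z of carton_mid in the frame of bay between 0.083 and 0.097 m and x of carton_mid in the frame of bay between -0.065 and 0.065 m and y of carton_mid in the frame of bay between -0.022 and 0.022 m), for 0.2 s.
At the end, for the whole second after the job is handed in: The carton stands by itself in the middle bay, its long axis within 6 degrees of the deck's normal and its foot on the deck (centre 83 to 97 mm from it), within 22 mm of the bay's middle line, square to the bay within 20 degrees, and at rest (all of step 2 and (angle between the y axis of carton_mid and the y axis of bay, either way round below 0.35 rad or angle between the z axis of carton_mid and the y axis of bay, either way round below 0.35 rad) and linear speed of carton below 0.03 m/s); the robot touches nothing.
It fails at once if the carton is dropped or topples (linear speed of carton above 1.2 m/s or angular speed of carton above 6.5 rad/s).
It fails at once if stock in the rack is moved over 30 mm (distance of any of stock_a, stock_b from where it was at the start of the episode above 0.03 m).
It fails at once if other stock on the bench is moved over 30 mm (distance of any of relay_box, yellow_box, panel_meter, contactor, regulator from where it was at the start of the episode above 0.03 m).
It also fails if it takes over 61 s, if anything falls off the work surface, if the arm or the gripper's body presses on something with over 40 N, if the wrist force passes 120 N, or if a joint passes its speed limit or range.

## Robot

A 7-joint arm with a two-finger parallel gripper is mounted at the origin on the work surface. World frame = base frame: x ahead of the robot, y to its left, z up, the work surface at z = 0. Lengths are in m, angles in rad, forces in N, time in s.
With the tool pointing down it reaches from about 0.425 to 0.8 m from the base axis. Payload 8.3 kg.
Tool frame: the origin (TCP) lies where the fingers leave the gripper's body, on its centre line; the fingertips stand manip.tcp_to_tips ahead of it and the grasp point (between the pads) lies 54 mm ahead of it (manip.tcp_to_tips is the distance from the TCP to the fingertips, in m); x points along the fingers, z is the direction in which the jaws open and shut, and the axes are right-handed (so a half turn about x gives the same grasp; the last joint's range is limited). The gripper opens to 85 mm and grips with 20 to 120 N. Pads are 22 mm wide; open, the fingers measure 114 mm over their backs; the gripper's body (76 mm by 85 mm) begins 54 mm behind the grasp point. The pads swing forward as they close: fully open they stand 13 mm farther back than shut.
Start: joints at [1.139, 0.383, 0.016, 1.37, -0.006, 1.388, -0.046], TCP at [0.225, -0.583, 0.304] pointing down, gripper open.
Joint ranges: [-2.95, 2.95], [-0.25, 2.06], [-1.52, 1.56], [0.18, 2.33], [-1.44, 4.58], [0.02, 2.06], [-3.01, 3.01]. Speed limits (rad/s): [2.39, 2.39, 3.01, 3.01, 3.14, 3.14, 3.14].

## Interface

Orientations are given as a rotation vector (axis times angle).
In Python, from cell import manip gives the robot as it stands. The module is installed in compiled form; this text tells all that it offers.
- The arm moves only by the tool arm_command, never from a script. Its argument "rows" is a list of rows, each a list of 3 entries, a list of its own where there are three numbers: the turn, a rotation vector about the tool's x, y, z in degrees, then the shift along the tool's x, y, z in m, then the gripper's target within -1 to 1 (shut at 1, half-way at 0, fully open at -1). A call has 1 to 20 rows; each row shifts and turns the commanded pose from where the row before left it, along the tool's axes as they then stand; what a row does not reach is not made up. A row lasts 1/12 s, in which the tool goes at most 41.7 mm and 7.16 degrees, less where a joint would pass 70% of its speed; a pose out of reach is approached as far as the arm can. A call with a gripper value outside its range is refused whole. The fingers move at their own pace and stop on an object; "force" is the grip in N (left out, the last holds). Time passes only in rows, so rows that do not move let the fingers close. It gives the time, the measured TCP pose, the force and the opening at its end, in the units of the state.
- manip.get_obs(): the state, without advancing time (a new reading comes with each control period).
- manip.read_camera(name): name is "scene" or "top" or "wrist"; returns (picture, depth): 384x512x3 uint8, red, green, blue; 384x512 float32, m along the optical axis (not along the pixel's ray), 0 where there is no reading.
- manip.camera_info(name): a dict with "fx", "fy", "cx", "cy" (pixels), "world_from_camera" (4x4, takes a point from camera to world coordinates); the wrist camera has in their place "mount" (4x4, takes a point from camera to tool coordinates, whose origin is the TCP and whose axes are the tool frame's). Camera axes: x right, y down, z forward; pixel columns grow to the right and rows downward; lengths in m; the calibration is good to about 2 mm. A picture is of the moment at which its call begins: read the wrist's pose just before it. camera_info takes no time and is no camera call.
- manip.hand_in(): hands the job in, once; it reports no verdict.
The state is a dict: "time": time; "joint_positions": joint angles; "dq": joint speeds; "joint_efforts": joint torques, N m; "tool_pos": TCP position; "tcp_rot": TCP orientation; "contact_force": force on the tool from outside, world axes, zero at the start; "wrist_torque": the same for the moment, N m; "width": opening from 0.0 (shut) to 1.0 (fully open).
Only numpy, scipy, OpenCV 4.12 (cv2) and the standard library are available. Lean on these libraries where they do the work, as an engineer would, in place of code of your own. Each camera call takes 0.05 s, during which the arm holds its last target.

## Working session

There is one attempt and no reset: what is moved stays moved. The work goes in short steps, Python scripts to look and compute and a tool call to move; the robot and the scene stay as the last step left them, time stands still between calls to the robot, and variables do not carry over. Pictures are saved under pics/ and viewed, and the job is handed in when it is done.

Besides the shell and the picture viewer there is one more tool, called after "Call:" in YAML: its name, and indented under it one key for each argument. arm_command: Moves the arm, as the interface text tells. Its arguments: {"type":"object","properties":{"rows":{"type":"array","items":{"type":"array"}},"force":{"type":"number"}},"required":["rows"]}

```bash
mkdir -p pics
python3 - <<'E'
from cell import manip
import cv2,numpy as np
o=manip.get_obs()
for k,v in o.items(): print(k,np.round(v,4))
print(manip.tcp_to_tips)
for n in("scene","top","wrist"):
    im,d=manip.read_camera(n); cv2.imwrite(f"pics/{n}0.png",im[:,:,::-1]); np.save(f"pics/{n}0_d.npy",d); np.save(f"pics/{n}0_i.npy",im)
    print(n,{k:np.round(v,4).tolist() for k,v in manip.camera_info(n).items()})
E
```

```text
time 0.0
joint_positions [ 1.1391  0.3842  0.0163  1.3712 -0.0063  1.3882 -0.0465]
dq [ 0.0007  0.0008 -0.0005 -0.0013 -0.0009 -0.0002 -0.0006]
joint_efforts [ 6.00000e-04 -6.27590e+01  8.44900e-01 -3.71821e+01  1.65000e-02
  1.40000e-02 -0.00000e+00]
tool_pos [ 0.2253 -0.5826  0.3029]
tcp_rot [ 0.9344  1.3631 -0.9326]
contact_force [-0.1398 -0.1395  0.0168]
wrist_torque [-0.0228 -0.01    0.0397]
width 0.9975
0.0726
scene {'fx': 427.5759, 'fy': 427.5759, 'cx': 258.3748, 'cy': 190.507, 'world_from_camera': [[-0.8336, 0.305, -0.4605, 1.0781], [0.5523, 0.4654, -0.6916, 0.9532], [0.0034, -0.8309, -0.5564, 0.7736], [0.0, 0.0, 0.0, 1.0]]}
top {'fx': 461.6899, 'fy': 461.6899, 'cx': 253.2646, 'cy': 191.8911, 'world_from_camera': [[0.0394, -0.9759, 0.2147, 0.1685], [-0.9992, -0.0378, 0.0116, 0.0517], [-0.0032, -0.215, -0.9766, 1.5596], [0.0, 0.0, 0.0, 1.0]]}
wrist {'fx': 309.6737, 'fy': 309.6737, 'cx': 260.024, 'cy': 193.8877, 'mount': [[-0.0007, -0.2743, 0.9616, -0.0702], [-0.0009, -0.9616, -0.2743, 0.0704], [1.0, -0.001, 0.0004, -0.0], [0.0, 0.0, 0.0, 1.0]]}
```

View pics/scene0.png

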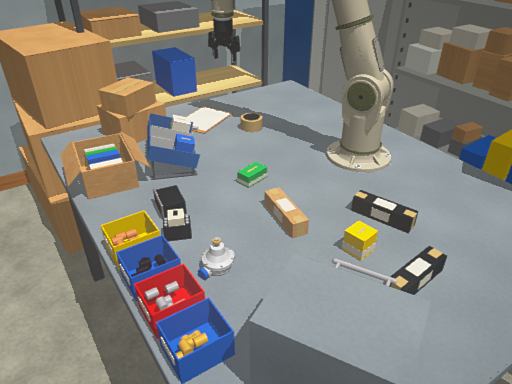

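View pics/top0.png

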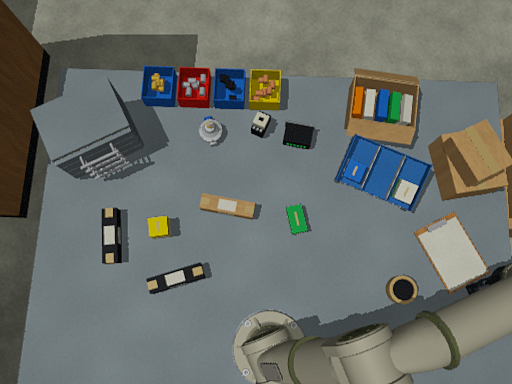

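The top view shows the kraft carton at about (228,206), the rack at (385,175) and the black look-alikes at (111,235) and (178,277). Next I measure the carton and the rack.

```bash
cat > h.py <<'E'
import numpy as np,cv2
from cell import manip
from scipy.spatial.transform import Rotation as R
def cloud(name,d,T=None):
    ci=manip.camera_info(name); T=ci["world_from_camera"] if T is None else T
    v,u=np.mgrid[:d.shape[0],:d.shape[1]]
    P=np.stack([(u-ci["cx"])/ci["fx"]*d,(v-ci["cy"])/ci["fy"]*d,d,np.ones_like(d)],-1)
    return (P@np.asarray(T).T)[...,:3]
def proj(name,p):
    ci=manip.camera_info(name); q=np.linalg.inv(ci["world_from_camera"])@np.r_[p,1]
    return q[0]/q[2]*ci["fx"]+ci["cx"],q[1]/q[2]*ci["fy"]+ci["cy"]
E
python3 - <<'E'
from h import *
d=np.load("pics/top0_d.npy"); P=cloud("top",d)
for nm,(u0,u1,v0,v1) in dict(carton=(190,268,185,228)).items():
    Q=P[v0:v1,u0:u1].reshape(-1,3); 
    m=(Q[:,2]>0.044)&(Q[:,2]<.06); q=Q[m]
    print(len(q),q.mean(0),np.median(q[:,2]))
    (c,s,a)=cv2.minAreaRect((q[:,:2]*1000).astype(np.float32)); print(c,s,a); b=cv2.boxPoints((c,s,a));print(b)
print("bench z",np.median(P[240:300,230:280,2]))
# rack region
print(np.round(P[130:216:5,330:440:8,2],3))
for uv in [(352,137),(430,165),(418,207),(338,182)]:
    print(uv,P[uv[1],uv[0]])
im=np.load("pics/top0_i.npy")
cv2.imwrite("pics/rack_t.png",cv2.resize(im[120:220,320:445,::-1],None,fx=6,fy=6,interpolation=cv2.INTER_CUBIC))
im=np.load("pics/scene0_i.npy")
cv2.imwrite("pics/rack_s.png",cv2.resize(im[100:190,130:215,::-1],None,fx=6,fy=6,interpolation=cv2.INTER_CUBIC))
E
```

```text
795 [0.45377208 0.15514747 0.05061213] 0.050426521154401716
(453.92138671875, 155.6651611328125) (180.57118225097656, 51.58512496948242) 81.64847564697266
[[415.28873   70.08326 ]
 [466.3268    62.590736]
 [492.55405  241.24707 ]
 [441.51596  248.7396  ]]
bench z 0.0006303981924962176
[[ 0.004  0.003  0.007  0.081  0.079  0.087  0.089  0.09   0.091  0.1
   0.1    0.005  0.004  0.004]
 [-0.002  0.003 -0.002  0.09   0.067  0.077  0.078  0.08   0.082  0.088
   0.092 -0.004  0.001 -0.001]
 [ 0.008  0.002  0.002  0.081  0.083  0.117  0.001  0.069  0.078  0.07
   0.075  0.006 -0.001  0.065]
 [ 0.     0.006  0.003  0.067  0.067  0.081  0.083  0.002  0.001  0.002
   0.004 -0.005 -0.004  0.05 ]
 [ 0.001 -0.001 -0.001  0.065  0.073  0.07   0.113  0.08   0.115  0.
   0.001 -0.001  0.     0.038]
 [ 0.008  0.001  0.104  0.064  0.063  0.067  0.07   0.073  0.082  0.081
   0.003  0.006  0.004  0.025]
 [ 0.005 -0.     0.055  0.124  0.061  0.064  0.063  0.071  0.07   0.105
   0.078  0.104  0.002  0.024]
 [ 0.01   0.008  0.085  0.124  0.129  0.075  0.056  0.065  0.067  0.068
   0.076  0.077  0.079  0.0
[... 530 characters left out ...]
.001 -0.001  0.002 -0.003 -0.001  0.03   0.056  0.097  0.113
   0.116  0.095  0.     0.003]
 [ 0.002  0.     0.002 -0.008  0.006 -0.004  0.005  0.006  0.034  0.102
   0.11   0.004  0.004  0.005]
 [-0.001 -0.001 -0.003  0.005  0.002 -0.002  0.002  0.003 -0.003  0.038
   0.057  0.     0.007  0.   ]
 [ 0.003  0.     0.001 -0.007 -0.003  0.001  0.003 -0.002  0.001  0.002
   0.076 -0.007 -0.002  0.004]
 [-0.001  0.004  0.002  0.005 -0.    -0.005  0.002  0.006 -0.003  0.008
   0.005  0.006  0.002 -0.001]]
(352, 137) [ 0.72253723 -0.27111651  0.00485539]
(430, 165) [ 0.59745072 -0.50011056  0.11493852]
(418, 207) [ 0.48108633 -0.49809463 -0.00442148]
(338, 182) [ 0.55745014 -0.22217281  0.00184005]
```

View pics/rack_t.png

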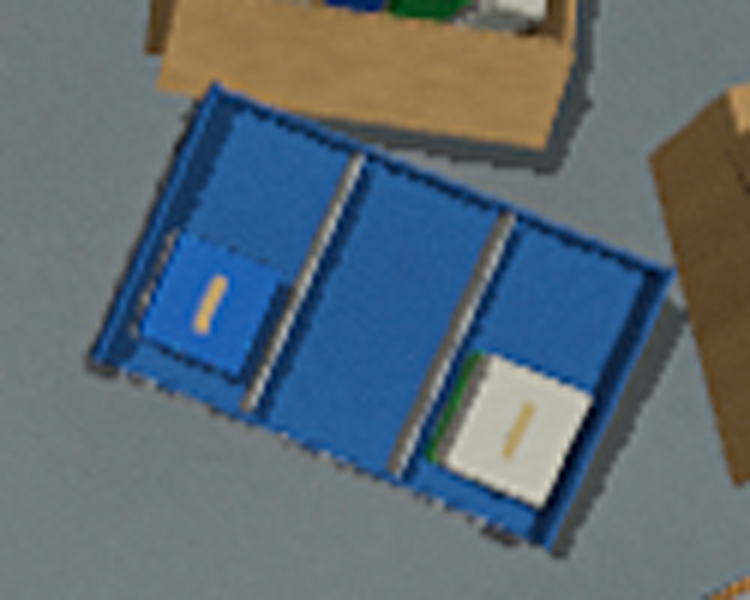

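View pics/rack_s.png

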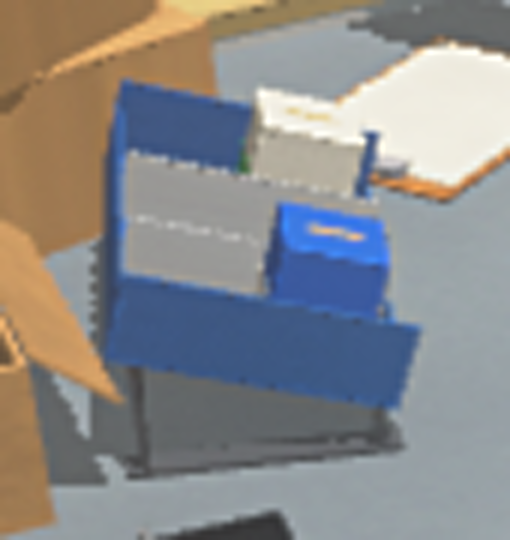

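Run:
```python
from h import *
d=np.load("pics/top0_d.npy"); P=cloud("top",d)[115:220,325:445].reshape(-1,3)
# deck: fit plane with 18deg tilt. parameters: yaw psi, offset h. RANSAC
best=None
rng=np.random.default_rng(0)
Q=P[(P[:,2]>.02)&(P[:,2]<.11)]
for psi in np.radians(np.arange(-60,61,1)):
    # n leans 18deg toward front (-x rack). rack x = (cos,sin)
    n=np.array([-np.sin(np.radians(18))*np.cos(psi),-np.sin(np.radians(18))*np.sin(psi),np.cos(np.radians(18))])
    s=Q@n; hh,e=np.histogram(s,bins=np.arange(-.8,.8,.004)); k=hh.argmax()
    if best is None or hh[k]>best[0]: best=(hh[k],psi,e[k]+.002,n)
print(best[0],np.degrees(best[1]),best[2])
n=best[3];
for it in range(5):
    m=abs(Q@n-np.median((Q@n)[abs(Q@n-best[2])<.006]))<.006 if it==0 else abs((Q-c)@n)<.005
    c=Q[m].mean(0); n=np.linalg.svd(Q[m]-c,full_matrices=False)[2][2]; n*=np.sign(n[2])
print(m.sum(),c,n,np.degrees(np.arccos(n[2])),np.degrees(np.arctan2(-n[1],-n[0])))
```

```text
1276 -20.0 -0.15399999999999947
2626 [ 0.61355483 -0.35958554  0.06495218] [-0.28082749  0.1074521   0.95372426] 17.498606756141466 -20.93818517815405
```

```bash
cat >> h.py <<'E'
def bayT(x,y,psi,z=.056):
    t=np.radians(18); c,s=np.cos(psi),np.sin(psi)
    Z=np.array([-np.sin(t)*c,-np.sin(t)*s,np.cos(t)]); X=np.array([np.cos(t)*c,np.cos(t)*s,np.sin(t)])
    T=np.eye(4); T[:3,0]=X;T[:3,1]=np.cross(Z,X);T[:3,2]=Z;T[:3,3]=(x,y,z); return T
E
python3 - <<'E'
from h import *
from scipy.optimize import least_squares
f=lambda x,y:(320+x/6-.42,120+y/6-.42)
pts=[((.079,.0435,.042),f(361,157)),((-.079,.0435,.042),f(250,405)),((.079,-.0435,.042),f(508,216)),((-.079,-.0435,.042),f(398,470)),((.080,.132,.036),f(217,88)),((.080,-.132,.036),f(668,270))]
def res(p):
    T=bayT(*p); return np.ravel([np.subtract(proj("top",T[:3,:3]@np.array(a)+T[:3,3]),b) for a,b in pts])
s=least_squares(res,[.61,-.36,-.36]); p=s.x; print(p,np.degrees(p[2])); print(s.fun.reshape(-1,2).round(2))
im=np.load("pics/top0_i.npy")[:,:,::-1].copy()
big=cv2.resize(im[120:220,320:445],None,fx=6,fy=6,interpolation=cv2.INTER_CUBIC)
def L(big,name,u0,v0,T,a,b,col):
    q=[proj(name,T[:3,:3]@np.array(k)+T[:3,3]) for k in(a,b)]
    q=[(int((u-u0+.5)*6),int((v-v0+.5)*6)) for u,v in q]; cv2.line(big,q[0],q[1],col,1)
T=bayT(*p)
def draw(big,n,u0,v0):
  for sg in(1,-1):
    L(big,n,u0,v0,T,(-.079,.0425*sg,0),(.079,.0425*sg,0),(0,255,0)); L(big,n,u0,v0,T,(-.079,.0435*sg,.042),(.079,.0435*sg,.042),(0,0,255))
    L(big,n,u0,v0,T,(-.079*sg,.0425,0),(-.079*sg,-.0425,0),(0,255,255))
  L(big,n,u0,v0,T,(.079,.132,.036),(.079,-.132,.036),(255,0,255));L(big,n,u0,v0,T,(-.079,.132,.014),(-.079,-.132,.014),(255,0,255))
draw(big,"top",320,120)
cv2.imwrite("pics/fit.png",big)
im=np.load("pics/scene0_i.npy")
big=cv2.resize(im[100:190,130:215,::-1],None,fx=6,fy=6,interpolation=cv2.INTER_CUBIC); draw(big,"scene",130,100); cv2.imwrite("pics/fits.png",big)
P=cloud("top",np.load("pics/top0_d.npy"))[115:220,325:445].reshape(-1,3)
q=(P-T[:3,3])@T[:3,:3]; m=(abs(q[:,0])<.06)&(abs(q[:,1])<.03); print("deck resid",np.median(q[m,2]),m.sum())
print(T.round(4))
E
```

```text
[ 0.58620369 -0.3570637  -0.37310225] -21.3771844026853
[[ 0.56 -1.47]
 [-0.65  1.66]
 [ 1.27 -1.08]
 [-0.52  1.16]
 [-0.86 -0.46]
 [ 0.17  0.12]]
deck resid 0.00045856566816452075 652
[[ 0.8856  0.3645 -0.2878  0.5862]
 [-0.3467  0.9312  0.1126 -0.3571]
 [ 0.309   0.      0.9511  0.056 ]
 [ 0.      0.      0.      1.    ]]
```

View pics/fit.png

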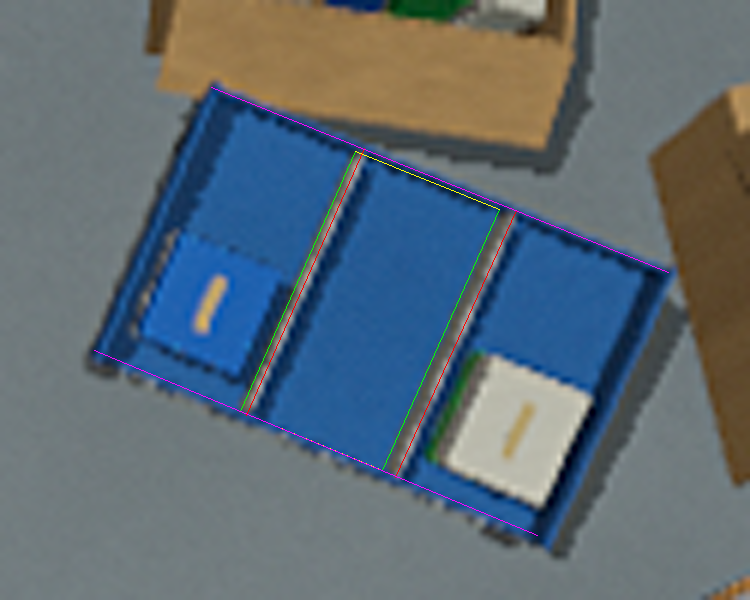

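View pics/fits.png

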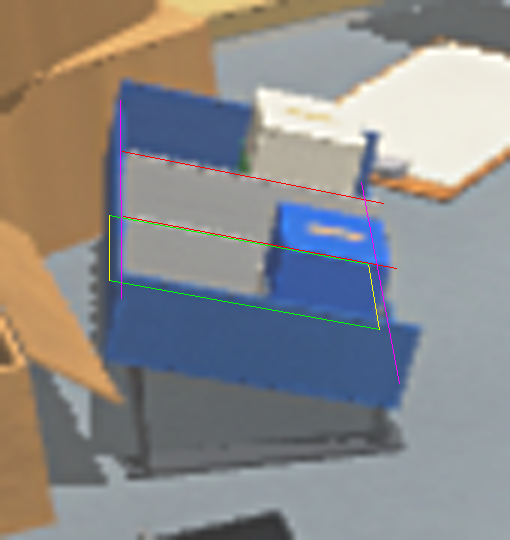

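```bash
cat >> h.py <<'E'
def pose():
    o=manip.get_obs(); return np.array(o["tool_pos"]),R.from_rotvec(o["tcp_rot"]).as_matrix(),o
def mk(x,z):  # tool rot from x and approx z
    x=x/np.linalg.norm(x); z=z-x*(z@x); z/=np.linalg.norm(z); return np.stack([x,np.cross(z,x),z],1)
def plan(pt,Rt):  # go to tcp pose pt,Rt
    p,Rc,o=pose(); rv=np.degrees(R.from_matrix(Rc.T@Rt).as_rotvec()); 
    print("t",round(float(o["time"]),2),"rotvec tool deg",rv.round(2),"|",np.linalg.norm(rv).round(1),"shift now-axes",(Rc.T@(pt-p)).round(4),"shift after-turn axes",(Rt.T@(pt-p)).round(4),"dist",np.linalg.norm(pt-p).round(3))
def show(tag=""):
    p,Rc,o=pose(); print(tag,"p",p.round(4),"grasp",(p+.054*Rc[:,0]).round(4),"x",Rc[:,0].round(3),"z",Rc[:,2].round(3),"q",np.round(o["joint_positions"],2),"F",np.round(o["contact_force"],2),"M",np.round(o["wrist_torque"],3),"w",round(float(o["width"]),3))
E
python3 - <<'E'
from h import *
show()
a=np.radians(81.65); ax=np.array([np.cos(a),np.sin(a),0])
jaw=np.array([np.sin(a),-np.cos(a),0])
Rt=mk(np.array([0,0,-1.]),jaw)
c=np.array([.454,.1555,.026])
for s in(1,-1): plan(c+[0,0,.054+.12],mk(np.array([0,0,-1.]),s*jaw))
P=cloud("top",np.load("pics/top0_d.npy"))
for u,v in[(470,150),(485,150),(460,170),(455,140),(383,80),(355,95)]: print(u,v,P[v,u].round(3))
E
```

```text
p [ 0.2253 -0.5827  0.3031] grasp [ 0.2252 -0.5826  0.2491] x [-0.001  0.001 -1.   ] z [ 0.361 -0.933 -0.002] q [ 1.14  0.38  0.02  1.37 -0.01  1.39 -0.05] F [1.11 0.25 0.41] M [ 0.01  -0.037  0.044] w 0.999
t 0.15 rotvec tool deg [-6.051e+01 -8.000e-02 -5.000e-02] | 60.5 shift now-axes [ 0.104   0.4795 -0.6059] shift after-turn axes [0.1031 0.7636 0.1191] dist 0.78
t 0.15 rotvec tool deg [ 1.1949e+02 -5.0000e-02  9.0000e-02] | 119.5 shift now-axes [ 0.104   0.4795 -0.6059] shift after-turn axes [ 0.1031 -0.7636 -0.1191] dist 0.78
470 150 [ 0.627 -0.595  0.195]
485 150 [ 0.625 -0.635  0.206]
460 170 [ 0.577 -0.585  0.139]
455 140 [ 0.654 -0.547  0.203]
383 80 [ 0.895 -0.357  0.105]
355 95 [ 0.85  -0.267  0.077]
```

Call:
arm_command:
  rows:
    - [[-3.66,0,0],[0,0.038,-0.006],-1]
    - [[-3.66,0,0],[0,0.038,-0.006],-1]
    - [[-3.66,0,0],[0,0.038,-0.006],-1]
    - [[-3.66,0,0],[0,0.038,-0.006],-1]
    - [[-3.66,0,0],[0,0.038,-0.006],-1]
    - [[-3.66,0,0],[0,0.038,-0.006],-1]
    - [[-3.66,0,0],[0,0.037,-0.006],-1]
    - [[-3.66,0,0],[0,0.037,-0.006],-1]
    - [[-3.66,0,0],[0,0.036,-0.006],-1]
    - [[-3.66,0,0],[0,0.036,-0.006],-1]
    - [[-3.66,0,0],[0,0.036,-0.006],-1]
    - [[-3.66,0,0],[0,0.035,-0.006],-1]
  force: 60

```text
time: 1.15
tool_pos: [0.5078, -0.2436, 0.3036]
tcp_rot: [0.339, 1.545, -0.338]
contact_force: [0.6, -0.6, 0.2]
width: 1.0
```

Run:
```python
from h import *
show()
a=np.radians(81.65); jaw=np.array([np.sin(a),-np.cos(a),0])
plan(np.array([.454,.1555,.026+.054+.12]),mk(np.array([0,0,-1.]),jaw))
```

```text
p [ 0.5078 -0.2436  0.3036] grasp [ 0.5078 -0.2436  0.2496] x [-0.  0. -1.] z [ 0.908 -0.419 -0.   ] q [ 0.65  0.27 -0.32  1.53  0.09  1.35 -0.11] F [ 0.6  -0.64  0.16] M [-0.035 -0.054 -0.009] w 1.0
t 1.15 rotvec tool deg [-16.39  -0.02  -0.02] | 16.4 shift now-axes [ 0.1037  0.3399 -0.2158] shift after-turn axes [ 0.1036  0.3871 -0.1112] dist 0.416
```

Call:
arm_command:
  rows:
    - [[-1.37,0,0],[0.008,0.0303,-0.0136],-1]
    - [[-1.37,0,0],[0.008,0.0303,-0.0136],-1]
    - [[-1.37,0,0],[0.008,0.0303,-0.0136],-1]
    - [[-1.37,0,0],[0.008,0.0303,-0.0136],-1]
    - [[-1.37,0,0],[0.008,0.0303,-0.0136],-1]
    - [[-1.37,0,0],[0.008,0.0303,-0.0136],-1]
    - [[-1.37,0,0],[0.008,0.0303,-0.0136],-1]
    - [[-1.37,0,0],[0.008,0.0303,-0.0136],-1]
    - [[-1.37,0,0],[0.008,0.0303,-0.0136],-1]
    - [[-1.37,0,0],[0.008,0.0303,-0.0136],-1]
    - [[-1.37,0,0],[0.008,0.0303,-0.0136],-1]
    - [[-1.37,0,0],[0.008,0.0303,-0.0136],-1]
    - [[0,0,0],[0,0,0],-1]

```text
time: 2.23
tool_pos: [0.4572, 0.1557, 0.2069]
tcp_rot: [0.11, 1.571, -0.106]
contact_force: [-1.3, 0.8, 0.6]
width: 1.003
```

Run:
```python
from h import *
show()
a=np.radians(81.65); jaw=np.array([np.sin(a),-np.cos(a),0])
plan(np.array([.454,.1555,.026+.054+.12]),mk(np.array([0,0,-1.]),jaw))
p,Rc,o=pose(); im,d=manip.read_camera("wrist")
T=np.eye(4);T[:3,:3]=Rc;T[:3,3]=p; P=cloud("wrist",d,T@manip.camera_info("wrist")["mount"])
cv2.imwrite("pics/w1.png",im[:,:,::-1])
m=(d>0)&(P[...,2]>.04)&(P[...,2]<.06)&(np.hypot(P[...,0]-.454,P[...,1]-.155)<.12)
q=P[m]; r=cv2.minAreaRect((q[:,:2]*1000).astype(np.float32)); print(len(q),np.median(q[:,2]),r)
```

```text
p [0.4572 0.1557 0.2069] grasp [0.457  0.1558 0.1529] x [-0.002  0.003 -1.   ] z [ 0.991 -0.137 -0.003] q [ 0.18  0.21 -0.64  1.86  0.13  1.12 -0.65] F [-1.32  0.76  0.56] M [0.037 0.044 0.021] w 1.003
t 2.23 rotvec tool deg [ 0.46 -0.15 -0.12] | 0.5 shift now-axes [ 0.0069 -0.0006 -0.0031] shift after-turn axes [ 0.0069 -0.0006 -0.0031] dist 0.008
15023 0.050247613477251235 ((454.4064636230469, 157.39215087890625), (180.96946716308594, 50.16126251220703), 81.38095092773438)
```

View pics/w1.png

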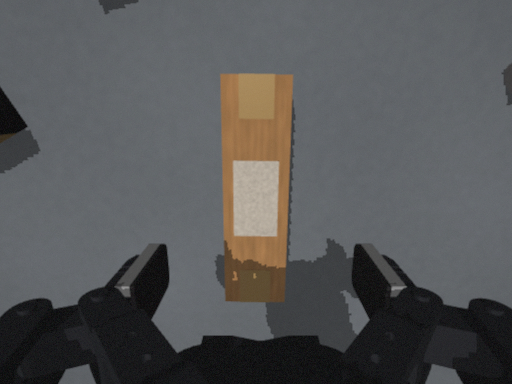

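The wrist view shows the carton centred between the fingers, its ends at (256,74) and (256,300). It agrees with the top view: centre (0.4544, 0.1570), 81.4°, 181 x 50 mm. I go down and grip the middle.

Call:
arm_command:
  rows:
    - [[0.4,0,0],[0.02,0.001,-0.003],-1]
    - [[0,0,0],[0.025,0,0],-1]
    - [[0,0,0],[0.025,0,0],-1]
    - [[0,0,0],[0.025,0,0],-1]
    - [[0,0,0],[0.02,0,0],-1]
    - [[0,0,0],[0.008,0,0],-1]
    - [[0,0,0],[0,0,0],-1]
    - [[0,0,0],[0,0,0],1]
    - [[0,0,0],[0,0,0],1]
    - [[0,0,0],[0,0,0],1]
    - [[0,0,0],[0,0,0],1]
    - [[0,0,0],[0,0,0],1]
    - [[0,0,0],[0,0,0],1]
    - [[0,0,0],[0,0,0],1]
    - [[0,0,0],[0,0,0],1]
  force: 80

```text
time: 3.53
tool_pos: [0.4581, 0.1507, 0.0865]
tcp_rot: [0.122, 1.565, -0.122]
contact_force: [-2.9, 0.1, 8.0]
width: 0.577
```

Run:
```python
from h import *
show()
```

```text
p [0.4581 0.1507 0.0865] grasp [0.4583 0.1507 0.0325] x [ 0.002  0.    -1.   ] z [ 0.988 -0.155  0.002] q [ 0.12  0.38 -0.59  1.98  0.27  0.86 -0.77] F [-2.89  0.05  7.96] M [-0.037  0.936 -0.01 ] w 0.577
```

Call:
arm_command:
  rows:
    - [[0,0,0],[-0.006,0,0],1]
    - [[0,0,0],[-0.008,0,0],1]
    - [[0,0,0],[-0.008,0,0],1]
    - [[0,0,0],[-0.008,0,0],1]
    - [[0,0,0],[-0.005,0,0],1]
    - [[0,0,0],[0,0,0],1]
    - [[0,0,0],[0,0,0],1]
    - [[0,0,0],[0,0,0],1]
    - [[0,0,0],[0,0,0],1]

```text
time: 4.28
tool_pos: [0.4573, 0.1502, 0.1195]
tcp_rot: [0.122, 1.568, -0.122]
contact_force: [-0.8, -0.1, -4.0]
width: 0.574
```

Run:
```python
from h import *
show()
im,d=manip.read_camera("scene"); P=cloud("scene",d)
show()
cv2.imwrite("pics/s2.png",cv2.resize(im[150:270,210:370,::-1],None,fx=5,fy=5,interpolation=cv2.INTER_CUBIC))
p,Rc,o=pose(); im,d=manip.read_camera("wrist")
T=np.eye(4);T[:3,:3]=Rc;T[:3,3]=p; P=cloud("wrist",d,T@manip.camera_info("wrist")["mount"])
cv2.imwrite("pics/w2.png",im[:,:,::-1])
for v in range(40,300,20): print(v,P[v,256].round(3))
```

```text
p [0.4573 0.1502 0.1195] grasp [0.4572 0.1502 0.0655] x [-0.001 -0.    -1.   ] z [ 0.988 -0.155 -0.001] q [ 0.14  0.32 -0.61  1.95  0.23  0.93 -0.73] F [-0.75 -0.1  -3.99] M [ 0.129 -0.01   0.008] w 0.574
 p [0.4573 0.1502 0.1195] grasp [0.4572 0.1502 0.0655] x [-0.001 -0.    -1.   ] z [ 0.988 -0.155 -0.001] q [ 0.14  0.32 -0.61  1.95  0.23  0.93 -0.73] F [-1.53  0.23 -3.18] M [0.138 0.038 0.023] w 0.576
40 [0.471 0.239 0.083]
60 [0.47  0.233 0.084]
80 [0.469 0.227 0.085]
100 [0.469 0.219 0.19 ]
120 [0.467 0.215 0.083]
140 [0.466 0.208 0.084]
160 [0.465 0.202 0.084]
180 [0.464 0.195 0.083]
200 [0.462 0.187 0.083]
220 [0.461 0.18  0.084]
240 [0.46  0.172 0.083]
260 [0.458 0.163 0.082]
280 [0.457 0.156 0.084]
```

View pics/s2.png

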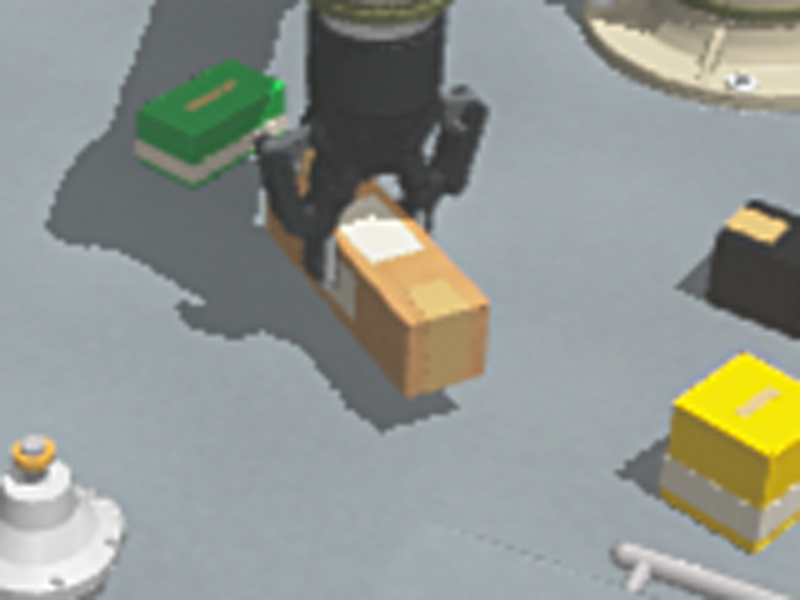

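View pics/w2.png

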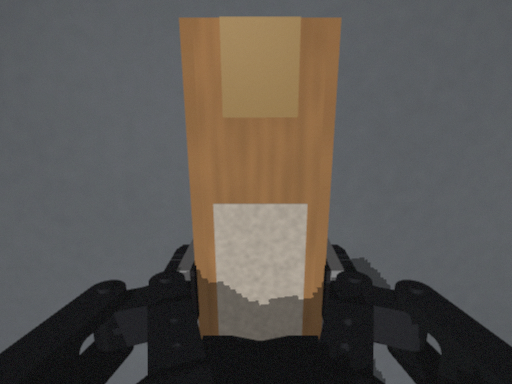

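The force reading is −4 N and Mx is about +0.13 N m. That puts the centre of mass about 33 mm to −y of the grasp, so the −y end is heavy; heavy at +y would give about −0.19. I'll check this again with the offset grasp. Now I set the carton down, open, and regrasp towards the light (+y) end with a tilted tool.

Call:
arm_command:
  rows:
    - [[0,0,0],[0.008,0,0],1]
    - [[0,0,0],[0.01,0,0],1]
    - [[0,0,0],[0.01,0,0],1]
    - [[0,0,0],[0.006,0,0],1]
    - [[0,0,0],[0,0,0],1]
    - [[0,0,0],[0,0,0],1]
    - [[0,0,0],[0,0,0],-1]
    - [[0,0,0],[0,0,0],-1]
    - [[0,0,0],[0,0,0],-1]
    - [[0,0,0],[0,0,0],-1]
    - [[0,0,0],[0,0,0],-1]
    - [[0,0,0],[0,0,0],-1]
    - [[0,0,0],[-0.02,0,0],-1]
    - [[0,0,0],[-0.03,0,0],-1]
    - [[0,0,0],[-0.03,0,0],-1]
    - [[0,0,0],[-0.03,0,0],-1]
    - [[0,0,0],[-0.01,0,0],-1]
    - [[0,0,0],[0,0,0],-1]

```text
time: 5.88
tool_pos: [0.4591, 0.1509, 0.2089]
tcp_rot: [0.123, 1.562, -0.121]
contact_force: [0.5, -0.0, 0.9]
width: 0.999
```

```bash
cat > pick.py <<'E'
from h import *
def locate():
    p,Rc,o=pose(); im,d=manip.read_camera("wrist")
    T=np.eye(4);T[:3,:3]=Rc;T[:3,3]=p; P=cloud("wrist",d,T@manip.camera_info("wrist")["mount"])
    m=(d>0)&(P[...,2]>.04)&(P[...,2]<.06)&(np.hypot(P[...,0]-.454,P[...,1]-.155)<.12)
    q=P[m]; r=cv2.minAreaRect((q[:,:2]*1000).astype(np.float32)); return len(q),np.median(q[:,2]),r
def goal(c,adeg,off=.035,alpha=55,zg=.03):
    a=np.radians(adeg); h=-np.array([np.cos(a),np.sin(a),0]); jaw=np.array([np.sin(a),-np.cos(a),0])
    al=np.radians(alpha); x=h*np.cos(al)+np.array([0,0,-1.])*np.sin(al)
    g=np.array([c[0],c[1],zg])-h*off; Rt=mk(x,jaw); return g-.054*Rt[:,0],Rt
E
python3 - <<'E'
from pick import *
show(); n,z,r=locate(); print(n,z,r)
c=np.array(r[0])/1000; pt,Rt=goal(c,r[2] if r[1][0]>r[1][1] else r[2]+90)
print("target",pt,Rt.round(3).tolist()); plan(pt,Rt); plan(pt-.1*Rt[:,0],Rt)
E
```

```text
p [0.4591 0.1509 0.2089] grasp [0.4594 0.151  0.1549] x [ 0.006  0.001 -1.   ] z [ 0.988 -0.155  0.005] q [ 0.19  0.2  -0.64  1.86  0.14  1.11 -0.65] F [ 0.48 -0.03  0.9 ] M [ 0.032  0.029 -0.005] w 0.999
14923 0.050278601809392254 ((458.9642639160156, 155.83871459960938), (180.87684631347656, 50.231361389160156), 81.05467987060547)
target [0.46922254 0.22100942 0.07423421] [[-0.089, 0.127, 0.988], [-0.567, 0.809, -0.155], [-0.819, -0.574, -0.0]]
t 5.93 rotvec tool deg [-3.000e-02  1.700e-01 -3.504e+01] | 35.0 shift now-axes [ 0.1328  0.0714 -0.0005] shift after-turn axes [ 6.770e-02  1.346e-01 -1.000e-04] dist 0.151
t 5.93 rotvec tool deg [-3.000e-02  1.700e-01 -3.504e+01] | 35.0 shift now-axes [ 0.0509  0.1288 -0.0002] shift after-turn axes [-3.230e-02  1.346e-01 -1.000e-04] dist 0.138
```

Call:
arm_command:
  rows:
    - [[0,0,-5.84],[0,0,0],-1]
    - [[0,0,-5.84],[0,0,0],-1]
    - [[0,0,-5.84],[0,0,0],-1]
    - [[0,0,-5.84],[0,0,0],-1]
    - [[0,0,-5.84],[0,0,0],-1]
    - [[0,0,-5.84],[0,0,0],-1]
    - [[0,0,0],[-0.008,0.0337,0],-1]
    - [[0,0,0],[-0.008,0.0337,0],-1]
    - [[0,0,0],[-0.008,0.0337,0],-1]
    - [[0,0,0],[-0.008,0.0337,0],-1]
    - [[0,0,0],[0,0,0],-1]
    - [[0,0,0],[0,0,0],-1]
  force: 120

```text
time: 6.93
tool_pos: [0.4759, 0.2789, 0.151]
tcp_rot: [-0.369, 1.565, -0.598]
contact_force: [0.3, -1.0, -0.2]
width: 0.999
```

Run:
```python
from pick import *
show(); pt,Rt=goal((.459,.1558),81.1); plan(pt,Rt)
```

```text
p [0.4759 0.2789 0.151 ] grasp [0.471  0.2482 0.1069] x [-0.091 -0.569 -0.817] z [ 0.989 -0.151 -0.005] q [-0.39  0.71 -0.57  1.45  0.62  1.68 -1.22] F [ 0.33 -1.02 -0.23] M [ 0.545 -0.087  0.015] w 0.999
t 6.93 rotvec tool deg [ 0.34 -0.11  0.19] | 0.4 shift now-axes [ 0.0963 -0.0034  0.0025] shift after-turn axes [ 0.0963 -0.0037  0.0024] dist 0.096
```

Call:
arm_command:
  rows:
    - [[0,0,0],[0.02,-0.0035,0.0025],-1]
    - [[0,0,0],[0.025,0,0],-1]
    - [[0,0,0],[0.025,0,0],-1]
    - [[0,0,0],[0.02,0,0],-1]
    - [[0,0,0],[0.006,0,0],-1]
    - [[0,0,0],[0,0,0],-1]
    - [[0,0,0],[0,0,0],-1]
  force: 120

```text
time: 7.52
tool_pos: [0.4712, 0.2197, 0.0787]
tcp_rot: [-0.362, 1.561, -0.6]
contact_force: [-0.2, 0.1, 0.8]
width: 1.004
```

Run:
```python
from pick import *
show(); pt,Rt=goal((.459,.1558),81.1); plan(pt,Rt)
```

```text
p [0.4712 0.2197 0.0787] grasp [0.4664 0.1891 0.0345] x [-0.089 -0.567 -0.819] z [ 0.988 -0.155  0.   ] q [-0.32  0.73 -0.55  1.61  0.67  1.51 -1.25] F [-0.23  0.08  0.78] M [ 0.616 -0.081 -0.053] w 1.004
t 7.52 rotvec tool deg [-0.04 -0.01  0.03] | 0.0 shift now-axes [ 0.0031  0.0033 -0.0021] shift after-turn axes [ 0.0031  0.0033 -0.0021] dist 0.005
```

Call:
arm_command:
  rows:
    - [[0,0,0],[0.003,0.003,-0.002],-1]
    - [[0,0,0],[0,0,0],1]
    - [[0,0,0],[0,0,0],1]
    - [[0,0,0],[0,0,0],1]
    - [[0,0,0],[0,0,0],1]
    - [[0,0,0],[0,0,0],1]
    - [[0,0,0],[0,0,0],1]
    - [[0,0,0],[0,0,0],1]
    - [[0,0,0],[0,0,0],1]
    - [[0,0,0],[0,0,0],1]
  force: 120

```text
time: 8.35
tool_pos: [0.4694, 0.222, 0.0748]
tcp_rot: [-0.361, 1.56, -0.598]
contact_force: [-0.3, 4.9, 5.4]
width: 0.573
```

Run:
```python
from pick import *
show(); pt,Rt=goal((.459,.1558),81.1); plan(pt,Rt)
```

```text
p [0.4694 0.222  0.0748] grasp [0.4646 0.1914 0.0305] x [-0.087 -0.566 -0.82 ] z [ 0.988 -0.154  0.001] q [-0.32  0.73 -0.55  1.61  0.67  1.5  -1.26] F [-0.29  4.92  5.44] M [ 0.614  0.172 -0.136] w 0.573
t 8.35 rotvec tool deg [ 0.    0.07 -0.07] | 0.1 shift now-axes [ 0.001  -0.0005  0.    ] shift after-turn axes [ 0.001  -0.0005  0.    ] dist 0.001
```

Call:
arm_command:
  rows:
    - [[0,0,0],[-0.0049,-0.0034,0],1]
    - [[0,0,0],[-0.0066,-0.0046,0],1]
    - [[0,0,0],[-0.0066,-0.0046,0],1]
    - [[0,0,0],[-0.0066,-0.0046,0],1]
    - [[0,0,0],[-0.0066,-0.0046,0],1]
    - [[0,0,0],[-0.0049,-0.0034,0],1]
    - [[0,0,0],[0,0,0],1]
    - [[0,0,0],[0,0,0],1]
    - [[0,0,0],[0,0,0],1]

```text
time: 9.1
tool_pos: [0.4691, 0.2209, 0.1179]
tcp_rot: [-0.362, 1.561, -0.6]
contact_force: [0.4, -0.2, -3.7]
width: 0.568
```

Run:
```python
from pick import *
show(); p,Rc,o=pose(); im,d=manip.read_camera("wrist"); cv2.imwrite("pics/w3.png",im[:,:,::-1])
T=np.eye(4);T[:3,:3]=Rc;T[:3,3]=p; P=cloud("wrist",d,T@manip.camera_info("wrist")["mount"])
for v in range(0,300,20): print(v,P[v,258].round(3))
im,d=manip.read_camera("scene"); cv2.imwrite("pics/s3.png",cv2.resize(im[100:270,190:400,::-1],None,fx=3.5,fy=3.5))
show()
```

```text
p [0.4691 0.2209 0.1179] grasp [0.4642 0.1903 0.0737] x [-0.089 -0.567 -0.819] z [ 0.988 -0.155 -0.   ] q [-0.31  0.67 -0.56  1.6   0.64  1.56 -1.22] F [ 0.38 -0.25 -3.7 ] M [ 1.363 -0.184  0.005] w 0.568
0 [ 0.477  0.271 -0.001]
20 [0.476 0.265 0.001]
40 [0.474 0.256 0.   ]
60 [0.473 0.248 0.   ]
80 [0.471 0.238 0.   ]
100 [0.47  0.227 0.001]
120 [ 0.468  0.214 -0.   ]
140 [0.473 0.244 0.05 ]
160 [0.473 0.245 0.061]
180 [0.473 0.244 0.07 ]
200 [0.473 0.244 0.078]
220 [0.473 0.245 0.086]
240 [0.473 0.244 0.092]
260 [0.472 0.237 0.094]
280 [0.469 0.222 0.094]
 p [0.469  0.2208 0.1176] grasp [0.4641 0.1902 0.0734] x [-0.089 -0.568 -0.818] z [ 0.988 -0.155 -0.001] q [-0.31  0.67 -0.56  1.6   0.64  1.56 -1.22] F [-0.   -0.21 -4.16] M [ 1.27  -0.246 -0.031] w 0.567
```

View pics/w3.png

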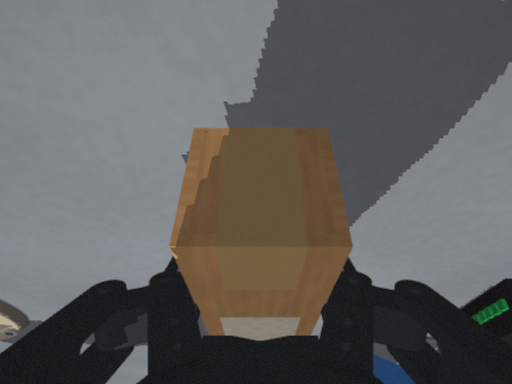

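View pics/s3.png

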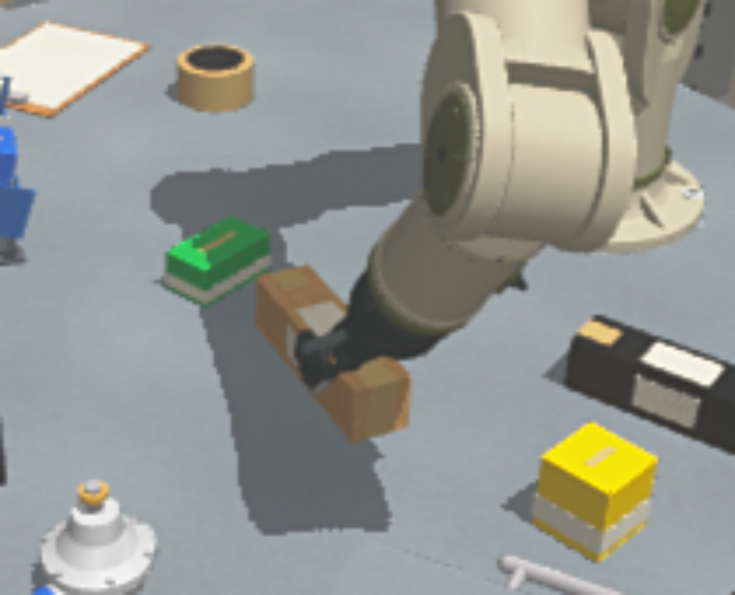

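Both readings agree that the −y end is heavy. The carton is held level without slip: its top is at z=0.094, and in the wrist view its end face spans (178–350, 130–318). Next I plan the screw motion to above the bay.

```bash
cat >> h.py <<'E'
from scipy.linalg import logm,expm
C1,S1=np.cos(np.radians(55)),np.sin(np.radians(55))
H_T=np.array([C1,-S1,0]); U_T=np.array([-S1,-C1,0]); CEN_T=np.array([.054,0,0])+.035*H_T-.0045*U_T
BAY=bayT(.586,-.357,-.373)
def Tm(p,Rm): T=np.eye(4);T[:3,:3]=Rm;T[:3,3]=p;return T
def place(bx,by,bz):  # tool pose with carton centre at bay coords, standing, u=-Y
    X,Y,Z=BAY[:3,:3].T; x=C1*(-Z)+S1*Y; Rt=mk(x,X); c=BAY[:3,3]+BAY[:3,:3]@np.array([bx,by,bz]); return Tm(c-Rt@CEN_T,Rt)
def cart_in_bay():
    p,Rc,o=pose(); c=p+Rc@CEN_T; h=Rc@H_T; q=BAY[:3,:3].T@(c-BAY[:3,3]); print("carton(assumed rigid) in bay",q.round(4),"-h in bay",(BAY[:3,:3].T@-h).round(3))
def screw(Tg,N,T0=None):
    if T0 is None: p,Rc,o=pose(); T0=Tm(p,Rc)
    D=np.real(expm(logm(np.linalg.inv(T0)@Tg)/N)); rv=np.degrees(R.from_matrix(D[:3,:3]).as_rotvec())
    Rh=D[:3,:3]
    print("N",N,"turn",rv.round(2),"|%.2f|"%np.linalg.norm(rv),"shift(before-turn axes)",D[:3,3].round(4),"shift(after-turn axes)",(Rh.T@D[:3,3]).round(4))
    return D
E
python3 - <<'E'
from h import *
# which convention? simulate first arc
for conv in("pre","post"):
    p=np.array([.2253,-.5826]); z=np.array([.361,-.933]); z/=np.linalg.norm(z); yaw=np.arctan2(z[1],z[0])
    for y in [.038]*6+[.037]*2+[.036]*3+[.035]:
        if conv=="post": yaw+=np.radians(3.66)
        zz=np.array([np.cos(yaw),np.sin(yaw)]); yy=np.array([-zz[1],zz[0]]); p=p+y*yy-.006*zz
        if conv=="pre": yaw+=np.radians(3.66)
    print(conv,p)
p,Rc,o=pose(); T0=Tm(p+[0,0,.19],Rc); print("up in tool",(Rc.T@[0,0,1]).round(3))
Tg=place(0,0,.09+.08); print("goal tcp",Tg[:3,3],"grasp",Tg[:3,3]+.054*Tg[:3,0])
N=30; D=screw(Tg,N,T0); T=T0
for i in range(N+1):
    if i%3==0: g=T[:3,3]; c=(T[:3,:3]@CEN_T+g); h=T[:3,:3]@H_T; w=g-.12*T[:3,0]; print(i,"tcp",g.round(3),"r",np.hypot(*g[:2]).round(3),"c",c.round(3),"h",h.round(2),"heavyend z",(c+.09*h)[2].round(3),"wrist",w.round(3))
    T=T@D
E
```

```text
pre [ 0.50697469 -0.24510526]
post [ 0.48485601 -0.22781272]
up in tool [-0.818 -0.575 -0.001]
goal tcp [ 0.5003351  -0.37581044  0.28042378] grasp [ 0.52536762 -0.3381057   0.25096659]
N 30 turn [ 0.33 -0.73  2.9 ] |3.01| shift(before-turn axes) [-0.0008 -0.0213  0.0041] shift(after-turn axes) [-0.0019 -0.0212  0.0042]
0 tcp [0.469 0.221 0.308] r 0.518 c [0.459 0.156 0.259] h [-0.15 -0.99  0.  ] heavyend z 0.259 wrist [0.48  0.289 0.406]
3 tcp [0.473 0.167 0.344] r 0.501 c [0.466 0.109 0.286] h [-0.14 -0.98 -0.15] heavyend z 0.272 wrist [0.476 0.22  0.451]
6 tcp [0.475 0.108 0.372] r 0.487 c [0.473 0.06  0.306] h [-0.12 -0.95 -0.3 ] heavyend z 0.28 wrist [0.471 0.146 0.486]
9 tcp [0.476 0.046 0.392] r 0.478 c [0.478 0.008 0.32 ] h [-0.09 -0.9  -0.44] heavyend z 0.281 wrist [0.464 0.067 0.51 ]
12 tcp [ 0.476 -0.018  0.403] r 0.476 c [ 0.484 -0.046  0.326] h [-0.05 -0.82 -0.56] heavyend z 0.275 wrist [ 0.457 -0.014  0.521]
15 tcp [ 0.476 -0.083  0.404] r 0.484 c [ 0.489 -0.1    0.325] h [-0.01 -0.73 -0.68] heavyend z 0.264 wrist [ 0.45  -0.096  0.521]
18 tcp [ 0.478 -0.148  0.396] r 0.5 c [ 0.496 -0.153  0.317] h [ 0.05 -0.63 -0.77] heavyend z 0.247 wrist [ 0.444 -0.178  0.508]
21 tcp [ 0.48 -0.21  0.38] r 0.524 c [ 0.503 -0.204  0.301] h [ 0.1  -0.51 -0.85] heavyend z 0.225 wrist [ 0.439 -0.256  0.483]
24 tcp [ 0.484 -0.27   0.354] r 0.555 c [ 0.513 -0.253  0.279] h [ 0.16 -0.39 -0.91] heavyend z 0.198 wrist [ 0.438 -0.33   0.447]
27 tcp [ 0.491 -0.326  0.321] r 0.589 c [ 0.524 -0.298  0.251] h [ 0.23 -0.25 -0.94] heavyend z 0.166 wrist [ 0.439 -0.399  0.401]
30 tcp [ 0.5   -0.376  0.28 ] r 0.626 c [ 0.537 -0.338  0.218] h [ 0.29 -0.11 -0.95] heavyend z 0.132 wrist [ 0.445 -0.46   0.346]
```

Call:
arm_command:
  rows:
    - [[0,0,0],[-0.012,-0.0086,0],1]
    - [[0,0,0],[-0.0205,-0.0144,0],1]
    - [[0,0,0],[-0.0205,-0.0144,0],1]
    - [[0,0,0],[-0.0205,-0.0144,0],1]
    - [[0,0,0],[-0.0205,-0.0144,0],1]
    - [[0,0,0],[-0.0205,-0.0144,0],1]
    - [[0,0,0],[-0.0123,-0.0086,0],1]
    - [[0,0,0],[0,0,0],1]

```text
time: 9.87
tool_pos: [0.4696, 0.2216, 0.277]
tcp_rot: [-0.358, 1.557, -0.598]
contact_force: [0.2, 1.6, -3.8]
width: 0.571
```

Run:
```python
from h import *
show()
screw(place(0,0,.21),30)
```

```text
p [0.4696 0.2216 0.277 ] grasp [0.4651 0.1911 0.2327] x [-0.085 -0.565 -0.821] z [ 0.988 -0.155  0.004] q [-0.29  0.5  -0.6   1.46  0.58  1.81 -1.08] F [ 0.19  1.61 -3.77] M [ 1.375 -0.207  0.051] w 0.571
N 30 turn [ 0.33 -0.72  2.89] |3.00| shift(before-turn axes) [-0.0034 -0.0209  0.0042] shift(after-turn axes) [-0.0044 -0.0207  0.0044]
```

Ten rows first, then check tracking.

Call:
arm_command:
  rows:
    - [[0.33,-0.72,2.9],[-0.0034,-0.0209,0.0042],1]
    - [[0.33,-0.72,2.9],[-0.0034,-0.0209,0.0042],1]
    - [[0.33,-0.72,2.9],[-0.0034,-0.0209,0.0042],1]
    - [[0.33,-0.72,2.9],[-0.0034,-0.0209,0.0042],1]
    - [[0.33,-0.72,2.9],[-0.0034,-0.0209,0.0042],1]
    - [[0.33,-0.72,2.9],[-0.0034,-0.0209,0.0042],1]
    - [[0.33,-0.72,2.9],[-0.0034,-0.0209,0.0042],1]
    - [[0.33,-0.72,2.9],[-0.0034,-0.0209,0.0042],1]
    - [[0.33,-0.72,2.9],[-0.0034,-0.0209,0.0042],1]
    - [[0.33,-0.72,2.9],[-0.0034,-0.0209,0.0042],1]

```text
time: 10.7
tool_pos: [0.4767, 0.0371, 0.3832]
tcp_rot: [0.046, 1.438, -0.22]
contact_force: [0.2, -0.0, -4.1]
width: 0.569
```

Run:
```python
from h import *
show()
screw(place(0,0,.21),20)
```

```text
p [0.4767 0.0371 0.3832] grasp [0.4829 0.0304 0.33  ] x [ 0.116 -0.123 -0.986] z [ 0.977 -0.164  0.135] q [ 0.26 -0.01 -0.49  1.67  0.15  1.4  -0.42] F [ 0.17 -0.02 -4.14] M [0.482 0.239 0.001] w 0.569
N 20 turn [ 0.33 -0.74  2.89] |3.00| shift(before-turn axes) [-0.0036 -0.0207  0.0043] shift(after-turn axes) [-0.0046 -0.0205  0.0044]
```

Call:
arm_command:
  rows:
    - [[0.33,-0.74,2.9],[-0.0036,-0.0207,0.0043],1]
    - [[0.33,-0.74,2.9],[-0.0036,-0.0207,0.0043],1]
    - [[0.33,-0.74,2.9],[-0.0036,-0.0207,0.0043],1]
    - [[0.33,-0.74,2.9],[-0.0036,-0.0207,0.0043],1]
    - [[0.33,-0.74,2.9],[-0.0036,-0.0207,0.0043],1]
    - [[0.33,-0.74,2.9],[-0.0036,-0.0207,0.0043],1]
    - [[0.33,-0.74,2.9],[-0.0036,-0.0207,0.0043],1]
    - [[0.33,-0.74,2.9],[-0.0036,-0.0207,0.0043],1]
    - [[0.33,-0.74,2.9],[-0.0036,-0.0207,0.0043],1]
    - [[0.33,-0.74,2.9],[-0.0036,-0.0207,0.0043],1]

```text
time: 11.53
tool_pos: [0.477, -0.1746, 0.3997]
tcp_rot: [0.431, 1.248, 0.15]
contact_force: [0.6, -0.2, -3.4]
width: 0.568
```

Run:
```python
from h import *
show()
screw(place(0,0,.21),10)
```

```text
p [ 0.477  -0.1746  0.3997] grasp [ 0.4942 -0.1562  0.3519] x [ 0.319  0.342 -0.884] z [ 0.94  -0.234  0.249] q [ 0.6   0.03 -0.05  1.66 -0.48  1.37  0.43] F [ 0.56 -0.16 -3.43] M [-0.421  0.626 -0.04 ] w 0.568
N 10 turn [ 0.32 -0.73  2.88] |2.99| shift(before-turn axes) [-0.0037 -0.0208  0.0043] shift(after-turn axes) [-0.0047 -0.0205  0.0044]
```

Tracking is good, so I continue.

Call:
arm_command:
  rows:
    - [[0.32,-0.73,2.88],[-0.0037,-0.0208,0.0043],1]
    - [[0.32,-0.73,2.88],[-0.0037,-0.0208,0.0043],1]
    - [[0.32,-0.73,2.88],[-0.0037,-0.0208,0.0043],1]
    - [[0.32,-0.73,2.88],[-0.0037,-0.0208,0.0043],1]
    - [[0.32,-0.73,2.88],[-0.0037,-0.0208,0.0043],1]
    - [[0.32,-0.73,2.88],[-0.0037,-0.0208,0.0043],1]
    - [[0.32,-0.73,2.88],[-0.0037,-0.0208,0.0043],1]
    - [[0.32,-0.73,2.88],[-0.0037,-0.0208,0.0043],1]
    - [[0.32,-0.73,2.88],[-0.0037,-0.0208,0.0043],1]
    - [[0.32,-0.73,2.88],[-0.0037,-0.0208,0.0043],1]
    - [[0,0,0],[0,0,0],1]
    - [[0,0,0],[0,0,0],1]

```text
time: 12.53
tool_pos: [0.489, -0.372, 0.3158]
tcp_rot: [0.791, 1.005, 0.505]
contact_force: [0.4, 0.2, -3.1]
width: 0.569
```

Run:
```python
from h import *
show(); cart_in_bay()
screw(place(0,0,.21),1)
im,d=manip.read_camera("top"); np.save("pics/t4d.npy",d); cv2.imwrite("pics/t4.png",cv2.resize(im[60:260,270:470,::-1],None,fx=3,fy=3,interpolation=cv2.INTER_CUBIC))
im,d=manip.read_camera("scene"); np.save("pics/s4d.npy",d); np.save("pics/s4i.npy",im); cv2.imwrite("pics/s4.png",cv2.resize(im[40:200,110:300,::-1],None,fx=4,fy=4,interpolation=cv2.INTER_CUBIC))
```

```text
p [ 0.489  -0.372   0.3158] grasp [ 0.5139 -0.3343  0.2863] x [ 0.461  0.699 -0.547] z [ 0.887 -0.349  0.303] q [ 0.93  0.56  0.06  1.38 -0.92  1.68  0.9 ] F [ 0.42  0.18 -3.14] M [-1.232  0.899  0.015] w 0.569
carton(assumed rigid) in bay [-0.0007 -0.0006  0.2073] -h in bay [0.006 0.    1.   ]
N 1 turn [-0.34 -0.14  0.02] |0.37| shift(before-turn axes) [-0.001   0.0025  0.0004] shift(after-turn axes) [-0.001   0.0025  0.0004]
```

View pics/t4.png

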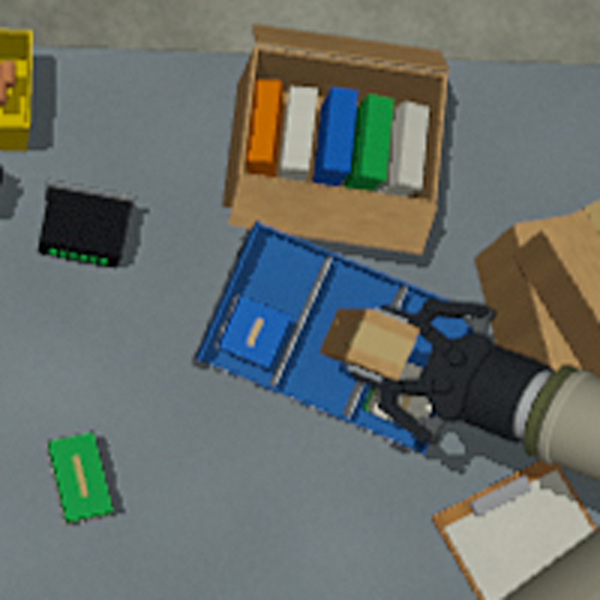

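View pics/s4.png

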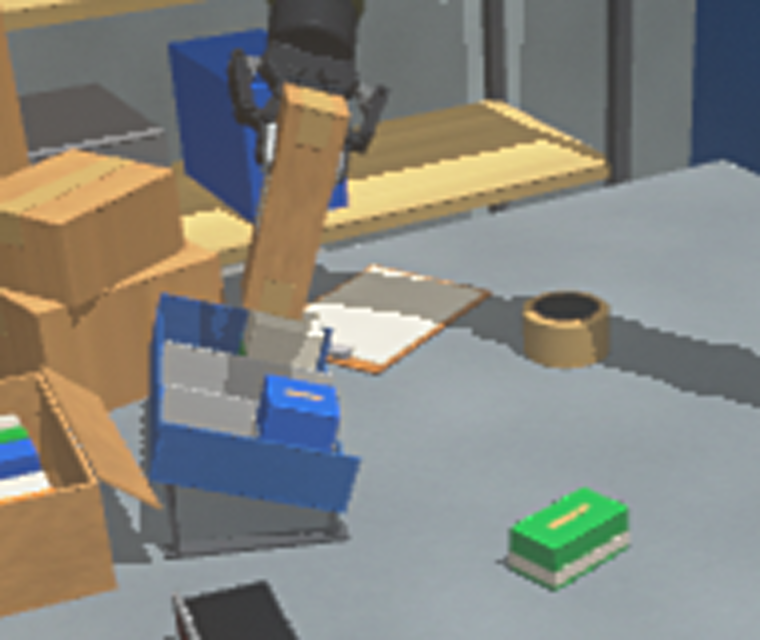

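The carton hangs upright over the bay: in the scene view its top is at (315,100) and its foot at (275,300). I'll check its pose in the bay frame from the point clouds.

```bash
cat > chk.py <<'E'
from h import *
def carton_pts(zlo,zhi,ds=None,dt=None):
    for name,d in(("scene",ds),("top",dt)):
        if d is None: continue
        P=cloud(name,d); q=(P.reshape(-1,3)-BAY[:3,3])@BAY[:3,:3]
        q=q[(d.ravel()>0)&(abs(q[:,0])<.045)&(abs(q[:,1])<.045)]
        m=(q[:,2]>zlo)&(q[:,2]<zhi)
        f=q[m]; print(name,len(f),"zmax pct99",np.percentile(q[:,2],99).round(4) if len(q) else None)
        if name=="scene":
          for i in range(6):
            a,b=zlo+(zhi-zlo)*i/6,zlo+(zhi-zlo)*(i+1)/6; s=f[(f[:,2]>a)&(f[:,2]<b)]
            if len(s)>10: print("  z %.3f"%((a+b)/2),len(s),"x",np.percentile(s[:,0],[2,50,98]).round(4),"y",np.percentile(s[:,1],[2,50,98]).round(4))
          s=f[abs(f[:,0]-np.median(f[:,0]))<.018]
          A=np.c_[s[:,0],s[:,2],np.ones(len(s))]; w=np.ones(len(s),bool)
          for _ in range(6):
            k=np.linalg.lstsq(A[w],s[w,1],rcond=None)[0]; r=s[:,1]-A@k; w=abs(r-np.median(r))<.004
          print("  +Y face: y= %.4f*x + %.4f*z + %.4f  (n=%d)"%(*k,w.sum()))
        else:
          s=q[q[:,2]>zhi-.01]; s=s[abs(s[:,2]-np.median(s[:,2]))<.008]
          if len(s)>10: print("  top face",len(s),s.mean(0).round(4),cv2.minAreaRect((s[:,:2]*1000).astype(np.float32)))
E
python3 - <<'E'
from chk import *
carton_pts(.15,.27,np.load("pics/s4d.npy"),np.load("pics/t4d.npy"))
E
```

```text
scene 691 zmax pct99 0.2992
  z 0.160 93 x [-0.0231  0.005   0.0257] y [-0.0082  0.0257  0.0322]
  z 0.180 95 x [-0.0226  0.0049  0.0262] y [-0.0181  0.0259  0.0299]
  z 0.200 99 x [-0.023   0.0023  0.0263] y [-0.009   0.0257  0.0326]
  z 0.220 101 x [-0.0232  0.0044  0.0266] y [-0.0017  0.0257  0.0312]
  z 0.240 133 x [-0.0337  0.0048  0.038 ] y [-0.0011  0.0243  0.0312]
  z 0.260 170 x [-0.0427  0.0106  0.0421] y [-0.0301  0.0216  0.0305]
  +Y face: y= 0.0049*x + -0.0019*z + 0.0264  (n=326)
top 267 zmax pct99 0.3011
  top face 372 [ 0.0022 -0.0016  0.2959] ((2.4413719177246094, -9.484439849853516), (58.39337921142578, 70.26732635498047), 0.18400327861309052)
```

The clouds confirm the pose: the carton spans x −23 to 26 mm in the bay, its +Y face is at y=25.7 mm, and tilt is about 0. I lower it along the deck normal.

Call:
arm_command:
  rows:
    - [[-0.3,0,0],[0.0086,-0.0123,0],1]
    - [[0,0,0],[0.0086,-0.0123,0],1]
    - [[0,0,0],[0.0086,-0.0123,0],1]
    - [[0,0,0],[0.0086,-0.0123,0],1]
    - [[0,0,0],[0.0086,-0.0123,0],1]
    - [[0,0,0],[0.0086,-0.0123,0],1]
    - [[0,0,0],[0.0057,-0.0082,0],1]
    - [[0,0,0],[0,0,0],1]
    - [[0,0,0],[0,0,0],1]

```text
time: 13.38
tool_pos: [0.5195, -0.3825, 0.2247]
tcp_rot: [0.78, 1.0, 0.51]
contact_force: [0.0, 0.9, -2.2]
width: 0.571
```

Run:
```python
from chk import *
show(); cart_in_bay(); screw(place(0,0,.09),1)
_,ds=manip.read_camera("scene"); 
carton_pts(.09,.15,ds)
```

```text
p [ 0.5195 -0.3825  0.2247] grasp [ 0.5445 -0.3448  0.1952] x [ 0.463  0.698 -0.546] z [ 0.886 -0.341  0.314] q [ 0.91  0.7   0.05  1.37 -0.93  1.58  1.  ] F [ 0.02  0.87 -2.23] M [-1.303  0.939 -0.009] w 0.571
carton(assumed rigid) in bay [0.0022 0.0007 0.1107] -h in bay [-0.005  0.001  1.   ]
N 1 turn [ 0.39 -0.07  0.04] |0.40| shift(before-turn axes) [ 0.0113 -0.0174 -0.0022] shift(after-turn axes) [ 0.0113 -0.0174 -0.0021]
scene 300 zmax pct99 0.2005
  z 0.095 51 x [-0.0199  0.0044  0.028 ] y [-0.0087  0.0259  0.0318]
  z 0.105 42 x [-0.0202  0.0061  0.0278] y [0.0189 0.0256 0.0319]
  z 0.115 47 x [-0.0217  0.0063  0.0281] y [-0.0134  0.025   0.0328]
  z 0.125 44 x [-0.0173  0.0039  0.028 ] y [0.0101 0.0258 0.0319]
  z 0.135 52 x [-0.0266  0.0066  0.0367] y [0.0015 0.0255 0.0316]
  z 0.145 64 x [-0.0328  0.0082  0.0404] y [-0.008   0.0233  0.0311]
  +Y face: y= -0.0133*x + -0.0106*z + 0.0273  (n=148)
```

Call:
arm_command:
  rows:
    - [[0.2,0,0],[0.0046,-0.0066,0],1]
    - [[0,0,0],[0.0034,-0.0049,0],1]
    - [[0,0,0],[0.0011,-0.0016,0],1]
    - [[0,0,0],[0,0,0],1]
    - [[0,0,0],[0,0,0],1]

```text
time: 13.85
tool_pos: [0.5241, -0.3845, 0.2104]
tcp_rot: [0.782, 1.0, 0.508]
contact_force: [0.3, -0.3, -3.2]
width: 0.574
```

Run:
```python
from h import *
show(); cart_in_bay()
```

```text
p [ 0.5241 -0.3845  0.2104] grasp [ 0.5491 -0.3468  0.1809] x [ 0.463  0.698 -0.547] z [ 0.886 -0.343  0.312] q [ 0.9   0.72  0.05  1.36 -0.93  1.57  1.01] F [ 0.27 -0.27 -3.17] M [-1.261  0.92  -0.012] w 0.574
carton(assumed rigid) in bay [0.0025 0.0005 0.0955] -h in bay [-0.003  0.001  1.   ]
```

Now 5 mm more in 1 mm steps, to feel for contact.

Call:
arm_command:
  rows:
    - [[0.2,0,0],[0.0006,-0.0008,0],1]
    - [[0,0,0],[0.0006,-0.0008,0],1]
    - [[0,0,0],[0.0006,-0.0008,0],1]
    - [[0,0,0],[0.0006,-0.0008,0],1]
    - [[0,0,0],[0,0,0],1]
    - [[0,0,0],[0,0,0],1]

```text
time: 14.35
tool_pos: [0.5252, -0.385, 0.207]
tcp_rot: [0.785, 1.001, 0.506]
contact_force: [-2.8, -1.0, 0.1]
width: 0.57
```

Run:
```python
from h import *
show(); cart_in_bay()
```

```text
p [ 0.5252 -0.385   0.207 ] grasp [ 0.5503 -0.3473  0.1775] x [ 0.463  0.697 -0.547] z [ 0.886 -0.346  0.31 ] q [ 0.9   0.73  0.05  1.36 -0.93  1.56  1.01] F [-2.83 -0.97  0.11] M [-0.734  0.919  0.314] w 0.57
carton(assumed rigid) in bay [0.0026 0.0005 0.0919] -h in bay [-0.001  0.001  1.   ]
```

Call:
arm_command:
  rows:
    - [[0,0,0],[0.0006,-0.0008,0],1]
    - [[0,0,0],[0,0,0],1]
    - [[0,0,0],[0,0,0],1]
    - [[0,0,0],[0,0,0],1]

```text
time: 14.68
tool_pos: [0.5252, -0.385, 0.207]
tcp_rot: [0.785, 1.0, 0.507]
contact_force: [-6.9, 0.4, 5.6]
width: 0.57
```

Run:
```python
from chk import *
show(); cart_in_bay()
_,ds=manip.read_camera("scene"); 
carton_pts(.03,.13,ds)
```

```text
p [ 0.5252 -0.385   0.207 ] grasp [ 0.5502 -0.3473  0.1775] x [ 0.463  0.698 -0.546] z [ 0.886 -0.345  0.31 ] q [ 0.9   0.73  0.05  1.36 -0.93  1.57  1.01] F [-6.89  0.44  5.62] M [0.108 1.034 0.96 ] w 0.57
carton(assumed rigid) in bay [0.0026 0.0004 0.0919] -h in bay [-0.001  0.001  1.   ]
scene 457 zmax pct99 0.182
  z 0.038 85 x [-0.0421  0.0166  0.0419] y [-0.044   0.0242  0.0448]
  z 0.055 54 x [-0.0126  0.0107  0.0279] y [-0.0135  0.025   0.0313]
  z 0.072 74 x [-0.0207  0.0092  0.0282] y [-0.0116  0.0253  0.0314]
  z 0.088 68 x [-0.0207  0.0048  0.028 ] y [-0.0078  0.0256  0.032 ]
  z 0.105 78 x [-0.0215  0.0058  0.0287] y [-0.0034  0.0258  0.0312]
  z 0.122 98 x [-0.0303  0.008   0.0407] y [-0.0046  0.0255  0.0317]
  +Y face: y= 0.0070*x + 0.0150*z + 0.0250  (n=199)
```

Contact shows (about 9 N along the normal, moment shifted) and the carton sits flat. I ease the grip and then open in stages.

Call:
arm_command:
  rows:
    - [[0,0,0],[-0.0006,0.0008,0],1]
    - [[0,0,0],[0,0,0],1]
    - [[0,0,0],[0,0,0],1]
    - [[0,0,0],[0,0,0],-0.1]
    - [[0,0,0],[0,0,0],-0.2]
    - [[0,0,0],[0,0,0],-0.25]
    - [[0,0,0],[0,0,0],-0.3]
    - [[0,0,0],[0,0,0],-0.3]
    - [[0,0,0],[0,0,0],-0.3]
  force: 30

```text
time: 15.48
tool_pos: [0.5255, -0.3848, 0.2066]
tcp_rot: [0.785, 1.001, 0.506]
contact_force: [0.4, -0.4, 0.5]
width: 0.651
```

Run:
```python
from chk import *
show(); cart_in_bay()
_,ds=manip.read_camera("scene"); 
carton_pts(.05,.13,ds)
```

```text
p [ 0.5255 -0.3848  0.2066] grasp [ 0.5506 -0.3471  0.1771] x [ 0.463  0.697 -0.547] z [ 0.886 -0.346  0.31 ] q [ 0.9   0.73  0.05  1.36 -0.93  1.56  1.01] F [ 0.39 -0.39  0.45] M [-0.719  0.5   -0.045] w 0.651
carton(assumed rigid) in bay [0.0026 0.0007 0.0915] -h in bay [-0.001  0.001  1.   ]
scene 371 zmax pct99 0.182
  z 0.057 42 x [-0.0105  0.0138  0.0276] y [-0.012   0.0254  0.0298]
  z 0.070 56 x [-0.0205  0.005   0.0272] y [0.0119 0.0252 0.03  ]
  z 0.083 63 x [-0.0211  0.0055  0.0276] y [-0.0178  0.0256  0.0314]
  z 0.097 58 x [-0.0197  0.008   0.0276] y [-0.0127  0.0239  0.0295]
  z 0.110 64 x [-0.0224  0.0032  0.0279] y [-0.0057  0.0247  0.031 ]
  z 0.123 88 x [-0.0345  0.0094  0.0443] y [-0.0055  0.0223  0.0312]
  +Y face: y= 0.0283*x + -0.0052*z + 0.0258  (n=179)
```

The forces are back to zero and the carton stands unmoved. I open fully and back off.

Call:
arm_command:
  rows:
    - [[0,0,0],[0,0,0],-0.6]
    - [[0,0,0],[0,0,0],-1]
    - [[0,0,0],[0,0,0],-1]
    - [[0,0,0],[0,0,0],-1]
    - [[0,0,0],[0,0,0],-1]
    - [[0,0,0],[-0.008,0,0],-1]
    - [[0,0,0],[-0.015,0,0],-1]
    - [[0,0,0],[-0.02,0,0],-1]
    - [[0,0,0],[-0.025,0,0],-1]
    - [[0,0,0],[-0.025,0,0],-1]
    - [[0,0,0],[-0.02,0,0],-1]
    - [[0,0,0],[-0.01,0,0],-1]
    - [[0,0,0],[0,0,0],-1]
    - [[0,0,0],[0,0,0],-1]

```text
time: 16.7
tool_pos: [0.4683, -0.4707, 0.2737]
tcp_rot: [0.785, 1.001, 0.506]
contact_force: [0.5, 0.6, -0.9]
width: 1.001
```

Run:
```python
from chk import *
show()
im,ds=manip.read_camera("scene"); cv2.imwrite("pics/s5.png",cv2.resize(im[40:200,110:300,::-1],None,fx=4,fy=4,interpolation=cv2.INTER_CUBIC))
im,dt=manip.read_camera("top"); cv2.imwrite("pics/t5.png",cv2.resize(im[60:260,170:470,::-1],None,fx=2.5,fy=2.5,interpolation=cv2.INTER_CUBIC))
carton_pts(.05,.175,ds,dt)
P=cloud("top",dt); q=(P.reshape(-1,3)-BAY[:3,3])@BAY[:3,:3]; s=q[(q[:,2]>.172)&(q[:,2]<.19)&(abs(q[:,0])<.05)&(abs(q[:,1])<.06)]
print(len(s),s.mean(0),cv2.minAreaRect((s[:,:2]*1000).astype(np.float32)))
```

```text
p [ 0.4683 -0.4707  0.2737] grasp [ 0.4934 -0.4331  0.2441] x [ 0.464  0.697 -0.547] z [ 0.886 -0.346  0.31 ] q [ 1.02  0.76  0.09  1.15 -0.91  1.78  0.95] F [ 0.54  0.63 -0.93] M [-0.741  0.476  0.097] w 1.001
scene 549 zmax pct99 0.1822
  z 0.060 72 x [-0.0197  0.0092  0.0274] y [-0.0145  0.0241  0.0306]
  z 0.081 94 x [-0.0214  0.0057  0.0277] y [-0.0096  0.0246  0.031 ]
  z 0.102 95 x [-0.0208  0.0072  0.0279] y [-0.0131  0.0247  0.0308]
  z 0.123 95 x [-0.0214  0.0062  0.0278] y [-0.0129  0.0244  0.0299]
  z 0.144 94 x [-0.0212  0.0036  0.0275] y [-0.0105  0.025   0.0303]
  z 0.165 99 x [-0.0221  0.0059  0.0273] y [-0.0119  0.0251  0.0316]
  +Y face: y= -0.0343*x + 0.0007*z + 0.0253  (n=287)
top 109 zmax pct99 0.1857
  top face 296 [0.0036 0.0005 0.1807] ((3.6089019775390625, 0.6308574676513672), (49.72554397583008, 50.54698944091797), 0.22469501197338104)
298 [0.0035685  0.00062461 0.18068507] ((3.6089019775390625, 0.6308574676513672), (49.72554397583008, 50.54698944091797), 0.22469501197338104)
```

View pics/s5.png

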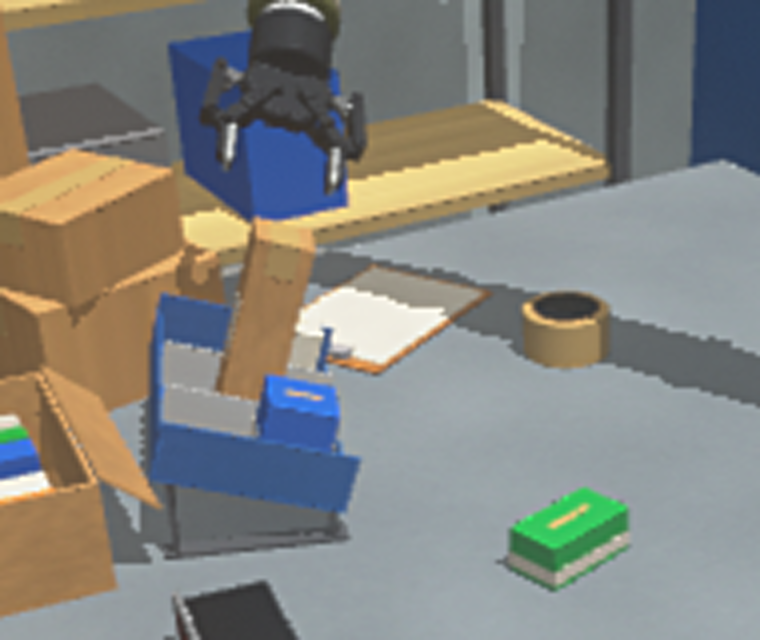

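View pics/t5.png

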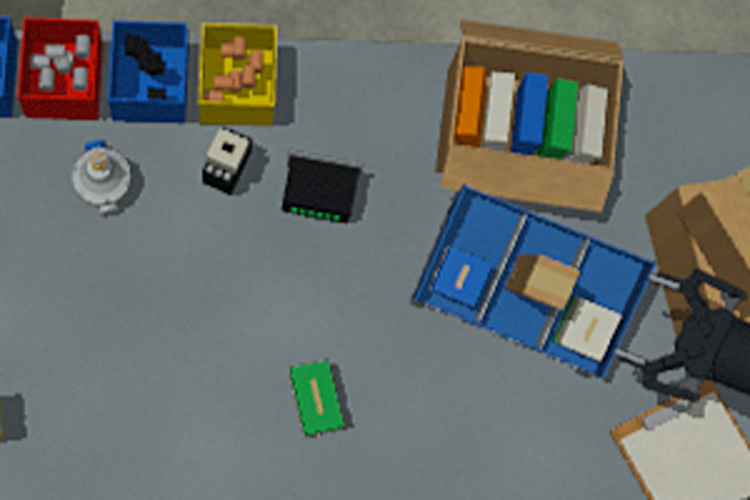

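The carton stands free in the middle bay. In the top view it is at about (545,280) and the fingers are clear at (640,320); the stock in the rack looks undisturbed. Its top face is centred at bay (3.6, 0.5) mm and 180.7 mm above the deck, and it is square within about 0.2°. I hand in.

Run:
```python
from cell import manip
print(manip.hand_in()); print(manip.get_obs()["time"])
```

```text
the job is handed in; nothing more can be done
None
the job is handed in; nothing more can be done
```

The carton is standing heavy end down in the middle bay, by itself, and the job was handed in after about 17 s of robot time.

- **Finding the heavy end:** I lifted it by the middle. The wrist read about −4 N and +0.13 N m, which puts the weight at the −y end. The offset regrasp gave a moment rise of about 0.7 N m, more than the 0.42 N m I first expected about the TCP. It fits if the moment is taken about 0.12 m behind the TCP, and it still points to the −y end.
- **Placing:** I set the carton down and regrasped it towards the light end with the tool tilted. I then turned it upright, lowered it along the deck's normal until it touched, eased the grip, and backed off.
- **Last checks after letting go:** The top face was centred at 3.6 mm (x) and 0.5 mm (y) in the bay, 181 mm above the deck, so the centre was at about 91 mm. Tilt was near zero. The top view had it square to within 0.2°. The fit to its side face gave about 2°, from noisier points; both are within the 20° limit.
- **Rest of the stock:** By eye in the last pictures, the stock in the rack and the items in view on the bench looked undisturbed. I didn't measure their positions, and the yellow box was not in the final crops.

No checks failed. The hand-in gives no verdict.

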